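Set up to weigh bulbs: carrier on the scale, scoop out of the half-covered bin

ROBOT

A 6-joint arm with a two-finger parallel gripper is mounted at the origin on the work surface. World frame = base frame: x ahead of the robot, y to its left, z up, the work surface at z = 0. Lengths are in m, angles in degrees, forces in N, time in s.
With the tool pointing down it reaches from about 0.25 to 0.725 m from the base axis. Payload 9.7 kg.
Tool frame: the origin (TCP) lies midway between the tips of the shut fingers; the grasp point (between the pads) lies 19 mm behind it (bot.hold_point_z is the distance from the TCP to the grasp point, in m); z points along the fingers, y is the line along which they close (so a half turn about z gives the same grasp; the last joint's range is limited). The gripper opens to 85 mm and grips with 20 to 120 N. Pads are 22 mm wide; open, the fingers measure 114 mm over their backs; the gripper's body (76 mm by 85 mm) begins 54 mm behind the grasp point. The pads swing forward as they close: fully open they stand 13 mm farther back than shut.
Start: joints at [73.51, 4.979, 10.078, 95.1, 0, 90], TCP at [0.156, 0.527, 0.231] pointing down, gripper open.
Joint ranges: [-179.16, 179.16], [-48.56, 103.87], [-65.8, 70.77], [-126.05, 130.52], [-82.76, 87.17], [-180, 180]. Speed limits (degrees/s): [127.2, 127.2, 147.25, 180, 180, 180].

INTERFACE

Orientations are given as [roll, pitch, yaw] about the fixed x, y, z axes, in that order (R = Rz(yaw) Ry(pitch) Rx(roll)).
In Python, from workcell import bot gives the robot as it stands.
- The arm moves only by the tool play_rows, never from a script. Its argument "steps" is a list that holds one entry, the list of rows, each a list of 4 numbers: the shift along the tool's x, y, z in m, then the turn about the tool's z in rad. In form: [[[tx, ty, tz, yaw], ...]]. A call has exactly 5 rows; each row shifts and turns the commanded pose from where the row before left it, along the tool's axes as they then stand; what a row does not reach is not made up. A row lasts 1/12 s, in which the tool goes at most 41.7 mm and 7.16 degrees, less where a joint would pass 70% of its speed; a pose out of reach is approached as far as the arm can. A call is refused whole if a number of a shift passes 0.0417 or a number of a turn 0.125, either way. A call with a gripper value outside its range is refused whole. "gripper" is the finger opening in m, from 0 to 0.0854, set as the call begins (left out, the last holds). The fingers move at their own pace and stop on an object; "squeeze" is the grip in N (left out, the last holds). Time passes only in rows, so rows that do not move let the fingers close, or fill a call up. It gives the time, the measured TCP pose, the force, the opening and the grip force at its end, in the units of the state.
- bot.get_obs(): the state, without advancing time (a new reading comes with each control period).
- bot.camera(name): name is "side" or "top"; returns a dict with "img" (400x640x3 uint8, blue, green, red), "vfov" (degrees; the focal length in pixels is half the picture's height over the tangent of half this angle, whatever the lens; pixels are square), "cx", "cy" (the principal point, pixels), "D" ([k1, k2, p1, p2, k3] as OpenCV has them; the pictures are not rectified), "xyz" and "attitude" of the camera in the world. Camera axes: x right, y down, z forward; pixel columns grow to the right and rows downward; lengths in m; the calibration is good to about 2 mm. A picture is of the moment at which its call begins. There is no depth.
- bot.job_done(): hands the job in; it is judged then, once.
The state is a dict: "time": time; "q": joint angles; "qd": joint speeds; "joint_efforts": joint torques, N m; "ee_pos": TCP position; "tcp_rot": TCP orientation; "wrist_force": force on the tool from outside, world axes, zero at the start; "torque": the same for the moment, N m; "opening": finger opening in m; "grasp_force": force on a finger pad.
Only numpy, scipy, OpenCV 4.12 (cv2) and the standard library are available. Lean on these libraries where they do the work, as an engineer would, in place of code of your own. Each camera call takes 0.05 s, during which the arm holds its last target. There are 200 camera calls.

TASK

Get ready to weigh out the cleaned bulbs. First stand the empty wooden carrier upright on the middle of the spring scale's pan, setting it down gently so the pan does not hit bottom, and let go of it; then take the scoop by its wooden handle out of the half-covered wooden bin, slanting it handle first through the open half because it is longer than the opening. Finish while holding the scoop still in the air, all of it about a hand's breadth or more above the bin's top and touching nothing, with the carrier still centred on the pan, the bin not dragged about, and the loose bulbs, the mug and the spool of twine left where they are.

Things in the scene. Friction and masses are not known exactly. Their poses are not given: they have to be found in the camera images.
- tote: Empty wooden carrier (small garden tote), about 0.3 kg: a tray 150 mm long (its x) by 100 mm wide (its y), slatted sides 44 mm high, two gable ends at x = +-71 mm rising to z = 145 mm, and a straight wooden rail joining them lengthways. Origin at the centre of its underside, z up.
- tote_rail (a point): Middle of the carrier's rail, 127 mm above the carrier's underside. The rail runs along the carrier's x (136 mm free length); it is 18 mm wide (along y) and 26 mm tall, this point at its centre. Axes as the carrier's.
- scale: White mechanical kitchen scale, fixed on the table, housing 172 mm (its x) by 192 mm (its y) and 105 mm high, round dial on its +x face, turned away from the robot. Origin at the centre of its underside. Its round steel pan is on top.
- pan_top (a point): Centre of the upper face of the scale's pan: a flat steel disc 190 mm across and 6 mm thick without a rim, upper face 136 mm above the table when empty. It sinks straight down as it is loaded, sprung at 0.4 N per mm (the empty carrier sinks it 6 to 10 mm), and hits bottom at 22 mm.
- pan (a joint): How far the scale's pan has sunk, m: 0 empty, 0.022 at its bottom stop.
- bin: Low wooden bin, loose, 2.4 kg, 321 mm long (its x) by 196 mm wide (its y), walls 8 mm, floor 6 mm thick. Origin at the centre of its underside, z up. A fixed board roofs it from the -x end (nearest the robot) to x = -47 mm; the rest, to x = +152 mm, is the open mouth, 200 mm long, 180 mm wide inside. Inner length 305 mm. Side walls beside the mouth slope from 100 mm high at the board to 70 mm.
- bin_board_edge (a point): Middle of the edge of the bin's roof board, where the mouth begins, on the board's top face: x = -47 mm, z = 100 mm in the bin's frame. The board is 8 mm thick (underside at z = 92 mm).
- bin_end_top (a point): Middle of the top of the bin's low end wall, at the mouth end, inner face: x = +152 mm, z = 70 mm in the bin's frame.
- scoop: Aluminium scoop, dark wooden handle, 285 mm long, 62 mm wide, about 0.13 kg, lying flat on the bin's floor, bowl under the board, handle in the mouth. Origin at mid-length on its flat underside; x to the handle end, z up. Bowl x = -142 to -2 mm: flat bottom, sides 40 mm high, lower at the lip. Handle x = +26 to +122 mm, then a ball end 43 mm across. Balances at about x = +18 mm.
- scoop_handle (a point): Middle of the scoop's wooden handle: x = +74 mm, 23 mm above the underside in the scoop's frame. The handle is 22 mm wide (y), 26 mm tall and 96 mm long. Axes as the scoop's.
- scoop_lip (a point): Middle of the front lip of the scoop's bowl, at its underside: x = -142 mm in the scoop's frame.
- scoop_butt (a point): Outermost point of the ball end of the scoop's handle: x = +142 mm, 21 mm above the underside in the scoop's frame.
- bulb1: Loose flower bulb, 48 mm across and 61 mm high, beyond the carrier; leave it alone. Origin at its underside.
- bulb2: Loose flower bulb, 42 mm across and 54 mm high, beyond the carrier; leave it alone. Origin at its underside.
- bulb3: Loose flower bulb, 44 mm across and 56 mm high, on the robot's side of the carrier; leave it alone. Origin at its underside.
- mug: White mug, 76 mm across and 88 mm high; leave it alone. Origin at its underside.
- twine: Spool of twine, 60 mm across and 60 mm high; leave it alone. Origin at its underside.

How it is judged:
By the outcome, as a careful person would: the job done as asked, in the order asked, and still so for the second after the job is handed in, while the arm keeps its last pose, push and grip.
It also fails if it takes over 58 s, if anything falls off the work surface, if the arm or the gripper's body presses on something with over 40 N, if the wrist force passes 120 N, or if a joint passes its speed limit or range.

## Working session

There is one attempt and no reset: what is moved stays moved. The work goes in short steps, Python scripts to look and compute and a tool call to move; the robot and the scene stay as the last step left them, time stands still between calls to the robot, and variables do not carry over. Pictures are saved under pics/ and viewed, at most 10 in all, crops included, and the job is handed in when it is done.

Besides the shell and the picture viewer there is one more tool, called as name(argument=value, ...) on one line, values as JSON. play_rows: Moves the arm, as the interface text tells. Its arguments: {"type":"object","properties":{"steps":{"type":"array","items":{"type":"array","items":{"type":"array","items":{"type":"number"}}}},"gripper":{"type":"number"},"squeeze":{"type":"number"}},"required":["steps"]}

```bash
mkdir -p pics; ls; cat > h.py <<'E'
import numpy as np, cv2
from workcell import bot
from scipy.spatial.transform import Rotation as R
def cam(n):
    c=bot.camera(n); f=200/np.tan(np.radians(c["vfov"])/2)
    c["K"]=np.array([[f,0,c["cx"]],[0,f,c["cy"]],[0,0,1.]]); c["R"]=R.from_euler("xyz",c["attitude"],degrees=True).as_matrix(); c["t"]=np.array(c["xyz"]); c["D"]=np.array(c["D"],float)
    return c
def ray(c,uv):
    p=cv2.undistortPoints(np.array(uv,float).reshape(-1,1,2),c["K"],c["D"]).reshape(-1,2)
    return np.c_[p,np.ones(len(p))]@c["R"].T
def onz(c,uv,z):
    d=ray(c,uv); return c["t"]+d*((z-c["t"][2])/d[:,2])[:,None]
def proj(c,P):
    Rc=c["R"].T; return cv2.projectPoints(np.array(P,float).reshape(-1,3),cv2.Rodrigues(Rc)[0],-Rc@c["t"],c["K"],c["D"])[0].reshape(-1,2)
def tri(c1,u1,c2,u2):
    a=ray(c1,u1)[0];b=ray(c2,u2)[0];A=np.c_[a,-b];s=np.linalg.lstsq(A,c2["t"]-c1["t"],rcond=None)[0]
    p=c1["t"]+a*s[0];q=c2["t"]+b*s[1];return (p+q)/2,np.linalg.norm(p-q)
E
python3 - <<'E'
from h import *
for n in ("top","side"):
    c=cam(n);cv2.imwrite(f"pics/{n}0.png",c["img"]);print(n,c["xyz"],c["attitude"],c["vfov"],c["cx"],c["cy"],c["D"])
print(bot.get_obs())
E
```

```text
pics
top [ 0.47837018 -0.05257693  1.02331313] [-176.63322119    0.30921929  -89.57033178] 55.69411370028467 319.5612536747998 198.9827382051033 [-0.00657157  0.          0.          0.          0.        ]
side [ 0.00617492 -0.66594613  0.68930575] [-124.44687241   -1.10221754  -40.00474509] 48.646510537240786 320.24772759684714 199.90972855738465 [0.00993105 0.         0.         0.         0.        ]
{'time': 0.1, 'q': array([ 7.35114579e+01,  5.00813925e+00,  1.00397455e+01,  9.50994515e+01,
       -5.20647747e-04,  9.00002364e+01]), 'qd': array([ 0.00715634, -0.14237614,  0.09671477,  0.00702955, -0.05118399,
       -0.09603389]), 'joint_efforts': array([-5.94924131e-04, -5.21560013e+01,  4.65655017e+01,  1.60739844e-02,
       -3.84618886e-05,  4.04441025e-06]), 'ee_pos': array([0.15604866, 0.52718944, 0.23065887]), 'tcp_rot': array([-1.79932155e+02,  5.20927350e-04,  1.63511222e+02]), 'wrist_force': array([0.11837448, 0.15352539, 0.4483751 ]), 'torque': array([-0.04431309, -0.02047785,  0.02811092]), 'grasp_force': 0.0, 'opening': 0.0853823808159483}
```

View pics/top0.png

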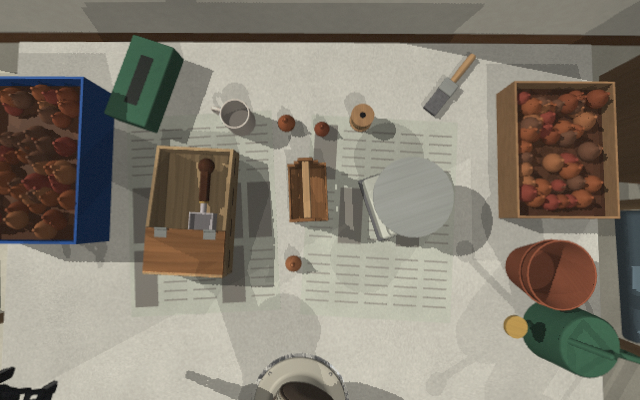

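View pics/side0.png

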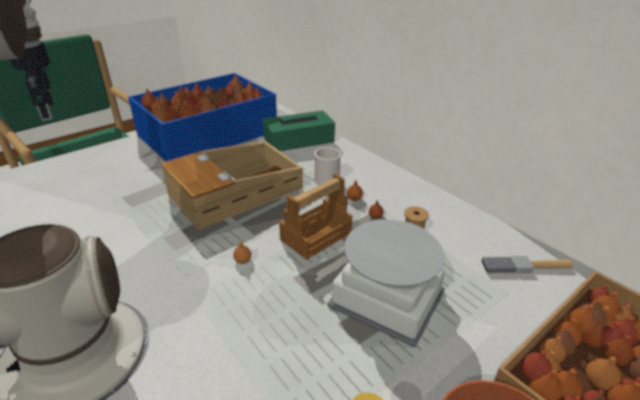

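The top view shows the bin at about (190,210), with the scoop handle at (205,180). The carrier is at (308,190) with its rail running vertically in the picture, and the pan is at (413,197). The side view shows all three unobstructed. I'll zoom in on both.

```bash
python3 - <<'E'
from h import *
a=cv2.imread("pics/top0.png");b=cv2.imread("pics/side0.png")
t=cv2.resize(a[140:285,135:335],None,fx=4,fy=4,interpolation=cv2.INTER_CUBIC)
s=cv2.resize(b[135:345,160:450],None,fx=2.7,fy=2.7,interpolation=cv2.INTER_CUBIC)
cv2.imwrite("pics/t1.png",t);cv2.imwrite("pics/s1.png",s)
c=cam("top"); g=c["img"]; hsv=cv2.cvtColor(g,cv2.COLOR_BGR2HSV)
# pan: disc
m=cv2.inRange(hsv,(0,0,120),(180,40,190)); 
for z,uvs in ((.136,[(373,197),(454,197),(413,157),(413,238)]),(.127+.013,[(307,158),(305,216)]),):
    print(z,onz(c,uvs,z))
E
```

```text
0.136 [[ 0.53609582 -0.17278766  0.136     ]
 [ 0.53745801 -0.36275804  0.136     ]
 [ 0.63141918 -0.26728396  0.136     ]
 [ 0.44096567 -0.26595169  0.136     ]]
0.14 [[ 0.62667833 -0.01714075  0.14      ]
 [ 0.4903083  -0.0137666   0.14      ]]
```

View pics/t1.png

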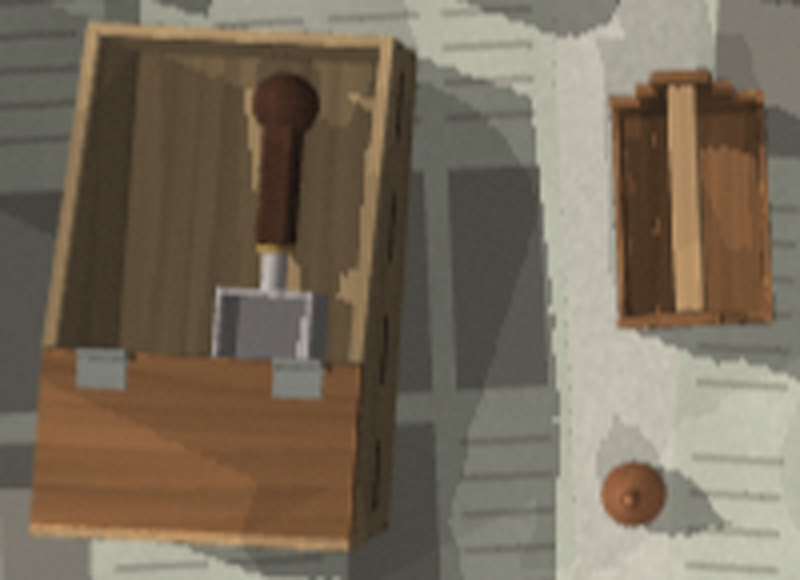

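View pics/s1.png

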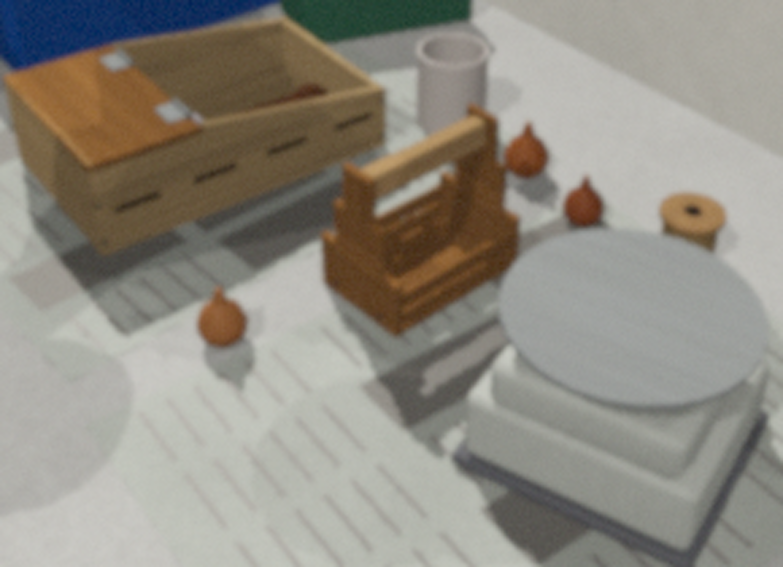

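The crops show the following positions:
- **Rail (top crop):** it runs from (683,85) to (690,308).
- **Scoop handle:** ball centre at (286,100), ferrule at (275,245).
- **Bin board edge:** from (45,350) to (362,362).
- **Bin far end:** (90,25) to (395,40).
- **Rail in the side crop:** the ends are at about (365,178) and (483,128).

Next I'll turn these into positions.

```bash
python3 - <<'E'
from h import *
np.set_printoptions(precision=4,suppress=True)
c=cam("top");s=cam("side")
T=lambda L:[((x+.5)/4-.5+135,(y+.5)/4-.5+140) for x,y in L]
S=lambda L:[((x+.5)/2.7-.5+160,(y+.5)/2.7-.5+135) for x,y in L]
r=onz(c,T([(683,85),(690,308),(612,100),(765,95),(772,322),(620,326)]),.14);print("rail",r[:2],np.linalg.norm(r[0]-r[1]),r[:2].mean(0),np.degrees(np.arctan2(*(r[0]-r[1])[[1,0]])))
b=onz(c,T([(612,100),(765,95),(772,322),(620,326)]),.044);print("tote rim",b,b.mean(0))
h=onz(c,T([(286,100),(275,245)]),.029);print("scoop",h,np.linalg.norm(h[0]-h[1]),np.degrees(np.arctan2(*(h[0]-h[1])[[1,0]])))
e=onz(c,T([(45,350),(362,362),(33,530),(350,548)]),.1);print("board",e, e[:2].mean(0), np.linalg.norm(e[0]-e[1]))
f=onz(c,T([(90,25),(395,40)]),.07);print("far",f,f.mean(0),np.linalg.norm(f[0]-f[1]))
# rail triangulate: rail top near end middle, far end
print(tri(c,T([(690,310)]),s,S([(370,180)])),tri(c,T([(683,85)]),s,S([(474,122)])))
for n,uv in (("bulbs",[(286,123),(321,128),(293,264)]),("mug",[(236,113)]),("twine",[(362,117)])): print(n,onz(c,uv,.05))
E
```

```text
rail [[ 0.6198 -0.0134  0.14  ]
 [ 0.4889 -0.0187  0.14  ]] 0.13105575783456735 [ 0.5544 -0.0161  0.14  ] 2.340926009706967
tote rim [[ 0.6251  0.0371  0.044 ]
 [ 0.629  -0.0626  0.044 ]
 [ 0.4814 -0.0681  0.044 ]
 [ 0.4781  0.0301  0.044 ]] [ 0.5534 -0.0159  0.044 ]
scoop [[0.6259 0.2546 0.029 ]
 [0.5296 0.2595 0.029 ]] 0.0964012176571642 -2.874702126750886
board [[0.4608 0.3764 0.1   ]
 [0.455  0.1823 0.1   ]
 [0.3518 0.3801 0.1   ]
 [0.3428 0.1871 0.1   ]] [0.4579 0.2793 0.1   ] 0.19425478482315983
far [[0.6672 0.3687 0.07  ]
 [0.6587 0.1734 0.07  ]] [0.663 0.271 0.07 ] 0.19548822784853231
(array([ 0.4902, -0.0203,  0.1318]), np.float64(0.005974832248176059)) (array([ 0.6189, -0.0116,  0.1342]), np.float64(0.004745348436648385))
bulbs [[ 0.7335  0.0421  0.05  ]
 [ 0.7208 -0.0493  0.05  ]
 [ 0.3689  0.0196  0.05  ]]
mug [[0.7593 0.1733 0.05  ]]
twine [[ 0.7506 -0.156   0.05  ]]
```

The measurements agree with the given sizes:
- **Carrier:** centre (0.554, -0.016), yaw about 2.3°.
- **Pan:** centre (0.5365, -0.267).
- **Scoop handle middle:** about (0.578, 0.257), yaw about -2.9°.

First I'll turn the tool to world yaw 2.3°, which is about +2.81 rad about tool z.

play_rows(steps=[[[0,0,0,0.12],[0,0,0,0.12],[0,0,0,0.12],[0,0,0,0.12],[0,0,0,0.12]]], gripper=0.0854)

```text
time: 0.67
ee_pos: [0.1561, 0.5273, 0.2312]
tcp_rot: [-180.0, 0.0, 128.8]
wrist_force: [-0.4, -0.7, 0.2]
opening: 0.0854
grasp_force: 0.0
```

play_rows(steps=[[[0,0,0,0.12],[0,0,0,0.12],[0,0,0,0.12],[0,0,0,0.12],[0,0,0,0.12]]])

```text
time: 1.08
ee_pos: [0.1561, 0.5273, 0.2311]
tcp_rot: [-180.0, 0.0, 94.4]
wrist_force: [0.2, 0.7, -0.5]
opening: 0.0855
grasp_force: 0.0
```

play_rows(steps=[[[0,0,0,0.12],[0,0,0,0.12],[0,0,0,0.12],[0,0,0,0.12],[0,0,0,0.12]]])

```text
time: 1.5
ee_pos: [0.2119, 0.5046, 0.2311]
tcp_rot: [-177.3, 0.2, 65.8]
wrist_force: [0.6, 0.5, 0.1]
opening: 0.0853
grasp_force: 0.0
```

play_rows(steps=[[[0,0,0,0.12],[0,0,0,0.12],[0,0,0,0.12],[0,0,0,0.12],[0,0,0,0.12]]])

```text
time: 1.92
ee_pos: [0.341, 0.409, 0.2314]
tcp_rot: [-171.0, 3.5, 45.4]
wrist_force: [-0.5, 0.1, 0.3]
opening: 0.0855
grasp_force: 0.0
```

play_rows(steps=[[[0,0,0,0.083],[0,0,0,0.083],[0,0,0,0.083],[0,0,0,0.083],[0,0,0,0.081]]])

```text
time: 2.33
ee_pos: [0.4057, 0.3226, 0.2317]
tcp_rot: [-167.7, 7.8, 31.8]
wrist_force: [0.4, -0.2, 0.2]
opening: 0.0854
grasp_force: 0.0
```

play_rows(steps=[[[0.02,0.027,0,0],[0.02,0.027,0,0],[0.02,0.027,0,0],[0.02,0.027,0,0],[0.02,0.027,0,0]]])

```text
time: 2.75
ee_pos: [0.557, 0.2612, 0.1893]
tcp_rot: [-167.7, 7.7, 32.0]
wrist_force: [-0.2, 0.7, 0.8]
opening: 0.0855
grasp_force: 0.0
```

The pose drifted from what I commanded, so I'll check the joints before going on.

```bash
python3 - <<'E'
from h import *
np.set_printoptions(precision=3,suppress=True)
o=bot.get_obs();[print(k,o[k]) for k in ("time","q","qd","ee_pos","tcp_rot")]
print(R.from_euler("xyz",o["tcp_rot"],degrees=True).as_matrix())
print([x for x in dir(bot) if x[0]!='_'])
E
```

```text
time 2.75
q [ 20.288  24.037  27.089 103.125  10.488 168.243]
qd [-23.353  44.008  46.425   6.572  -3.947 -23.262]
ee_pos [0.557 0.261 0.189]
tcp_rot [-167.699    7.742   31.953]
[[ 0.841  0.493 -0.224]
 [ 0.524 -0.844  0.111]
 [-0.135 -0.211 -0.968]]
['PlanningError', 'camera', 'get_obs', 'hold_point_z', 'job_done']
```

Turning + raises q6, and it hit its limit, so the arm settled into a 14.5° tilt. The tilt points along azimuth 153.6°. I'll swing to azimuth -26.4°, where the tilt lies in the arm's own plane, and take it out by pushing against the reach limit.

play_rows(steps=[[[-0.02,0.028,-0.009,0],[-0.02,0.028,-0.009,0],[-0.02,0.028,-0.009,0],[-0.02,0.028,-0.009,0],[-0.02,0.028,-0.009,0]]])

```text
time: 3.17
ee_pos: [0.5504, 0.0848, 0.2173]
tcp_rot: [-167.7, 7.8, 32.0]
wrist_force: [0.6, -0.2, -0.0]
opening: 0.0855
grasp_force: 0.0
```

play_rows(steps=[[[-0.02,0.028,-0.009,0],[-0.02,0.028,-0.009,0],[-0.02,0.028,-0.009,0],[-0.02,0.028,-0.009,0],[-0.02,0.028,-0.009,0]]])

```text
time: 3.58
ee_pos: [0.5454, -0.0909, 0.2451]
tcp_rot: [-167.7, 7.7, 32.0]
wrist_force: [0.8, -0.8, 0.1]
opening: 0.0853
grasp_force: 0.0
```

play_rows(steps=[[[-0.02,0.028,-0.009,0],[-0.02,0.028,-0.009,0],[-0.02,0.028,-0.009,0],[-0.02,0.028,-0.009,0],[-0.02,0.028,-0.009,0]]])

```text
time: 4.0
ee_pos: [0.5403, -0.2665, 0.2726]
tcp_rot: [-167.7, 7.7, 32.0]
wrist_force: [1.2, 0.0, 0.2]
opening: 0.0855
grasp_force: 0.0
```

```bash
cat > st.py <<'E'
from h import *
np.set_printoptions(precision=4,suppress=True)
def st():
    o=bot.get_obs();M=R.from_euler("xyz",o["tcp_rot"],degrees=True).as_matrix()
    print("t",round(o["time"],2),"q",o["q"],"p",o["ee_pos"],"rpy",o["tcp_rot"],"z",M[:,2],"az",np.degrees(np.arctan2(M[1,2],M[0,2])),"F",o["wrist_force"],"gap",o["opening"],o["grasp_force"])
    return o["ee_pos"],M
E
python3 - <<'E'
from st import *
p,M=st();print(M)
print("push out 0.1:",M.T@[.0896,-.0445,0])
E
```

```text
t 4.0 q [-26.2624  31.2865  46.2923 119.504    0.0183 122.6141] p [ 0.5403 -0.2665  0.2726] rpy [-167.7029    7.7397   31.9562] z [-0.2244  0.1111 -0.9682] az 153.66455418473362 F [1.1599 0.0026 0.1766] gap 0.0855089239547469 0.0
[[ 0.8407  0.4928 -0.2244]
 [ 0.5244 -0.8442  0.1111]
 [-0.1347 -0.211  -0.9682]]
push out 0.1: [ 0.052   0.0817 -0.025 ]
```

play_rows(steps=[[[0.016,0.025,-0.008,0],[0.016,0.025,-0.008,0],[0.016,0.025,-0.008,0],[0.016,0.025,-0.008,0],[0.016,0.025,-0.008,0]]])

```text
time: 4.42
ee_pos: [0.5786, -0.2839, 0.2728]
tcp_rot: [-165.4, 9.1, 32.3]
wrist_force: [-0.0, 0.4, 0.6]
opening: 0.0854
grasp_force: 0.0
```

```bash
python3 -c "
from st import *
st()"
```

```text
t 4.42 q [-26.159   47.3178  70.5998 130.4411   0.0474 122.7245] p [ 0.5786 -0.2839  0.2728] rpy [-165.4145    9.1388   32.2813] z [-0.2644  0.1308 -0.9555] az 153.6801983847079 F [-0.0107  0.4316  0.5783] gap 0.08538551179350858 0.0
```

Pushing outward ran q3 and q4 to their limits, and the tilt grew to 17°. With q4 held at its limit, raising the forearm should take the tilt out instead. I'll come in a little and then push up.

play_rows(steps=[[[-0.015,-0.024,0.009,0],[-0.015,-0.024,0.009,0],[-0.005,-0.008,-0.029,0],[-0.005,-0.008,-0.029,0],[-0.005,-0.008,-0.029,0]]])

```text
time: 4.83
ee_pos: [0.5703, -0.2786, 0.3227]
tcp_rot: [-169.4, 6.7, 31.8]
wrist_force: [2.2, -1.7, -1.4]
opening: 0.0855
grasp_force: 0.0
```

```bash
python3 -c "
from st import *
st()"
```

```text
t 4.83 q [-26.0641  42.8949  70.7082 130.3592   0.0669 122.795 ] p [ 0.5703 -0.2786  0.3227] rpy [-169.3693    6.7016   31.7578] z [-0.1946  0.0965 -0.9761] az 153.6280451362715 F [ 2.195  -1.6517 -1.3894] gap 0.08550239314832687 0.0
```

play_rows(steps=[[[-0.003,-0.005,-0.03,0],[-0.003,-0.005,-0.03,0],[-0.003,-0.004,-0.03,0],[-0.002,-0.004,-0.03,0],[-0.002,-0.003,-0.03,0]]])

```text
time: 5.25
ee_pos: [0.5455, -0.2662, 0.4053]
tcp_rot: [-175.7, 2.7, 31.2]
wrist_force: [-0.3, -1.2, 0.2]
opening: 0.0852
grasp_force: 0.0
```

```bash
python3 -c "
from st import *
p,M=st();print(M.T@[0,0,1])"
```

```text
t 5.25 q [-26.0445  35.3329  70.7666 130.4783   0.0744 122.8366] p [ 0.5455 -0.2662  0.4053] rpy [-175.7181    2.6705   31.2155] z [-0.0784  0.0398 -0.9961] az 153.10894976890012 F [-0.3172 -1.1779  0.1733] gap 0.08515113645253215 0.0
[-0.0466 -0.0746 -0.9961]
```

Tilt is down to 5.05°, falling about 1.5° per row. I'll push up for three more rows.

play_rows(steps=[[[-0.001,-0.002,-0.03,0],[-0.001,-0.001,-0.03,0],[0,0,-0.03,0],[0,0,0,0],[0,0,0,0]]])

```text
time: 5.67
ee_pos: [0.5306, -0.2591, 0.4426]
tcp_rot: [-178.7, 0.7, 31.1]
wrist_force: [0.6, -0.8, -0.5]
opening: 0.0853
grasp_force: 0.0
```

```bash
python3 -c "
from st import *
p,M=st();print(M.T@[0,0,1])"
```

```text
t 5.67 q [-26.0624  31.7341  70.7227 130.455    0.0748 122.8233] p [ 0.5306 -0.2591  0.4426] rpy [-178.7271    0.7319   31.1215] z [-0.0224  0.0124 -0.9997] az 151.01600396539905 F [ 0.6311 -0.762  -0.4604] gap 0.08534336531737051 0.0
[-0.0128 -0.0222 -0.9997]
```

play_rows(steps=[[[0,0,-0.035,0],[0,0,0,-0.12],[0,0,0,-0.12],[0,0,0,-0.12],[0,0,0,-0.12]]])

```text
time: 6.08
ee_pos: [0.5252, -0.2564, 0.4549]
tcp_rot: [-179.7, -0.1, 59.0]
wrist_force: [0.3, 0.4, 0.5]
opening: 0.0855
grasp_force: 0.0
```

play_rows(steps=[[[0,0,0,-0.12],[0,0,0,-0.12],[0,0,0,-0.12],[0,0,0,-0.12],[0,0,0,-0.12]]])

```text
time: 6.5
ee_pos: [0.5252, -0.2565, 0.4548]
tcp_rot: [-179.8, -0.2, 93.3]
wrist_force: [0.6, 0.2, 0.6]
opening: 0.0851
grasp_force: 0.0
```

play_rows(steps=[[[0,0,0,-0.12],[0,0,0,-0.12],[0,0,0,-0.12],[0,0,0,-0.12],[0,0,0,-0.12]]])

```text
time: 6.92
ee_pos: [0.5252, -0.2565, 0.4548]
tcp_rot: [-179.9, -0.3, 127.7]
wrist_force: [-0.4, -0.5, 0.3]
opening: 0.0853
grasp_force: 0.0
```

play_rows(steps=[[[0,0,0,-0.12],[0,0,0,-0.12],[0,0,0,-0.12],[0,0,0,-0.12],[0,0,0,-0.12]]])

```text
time: 7.33
ee_pos: [0.5252, -0.2565, 0.4548]
tcp_rot: [179.9, -0.3, 162.1]
wrist_force: [-0.8, -0.3, 0.4]
opening: 0.0854
grasp_force: 0.0
```

```bash
python3 -c "
from st import *
p,M=st();print(M); print(M.T@(np.array([.5545,-.016,.20])-p))"
```

```text
t 7.33 q [-26.0663  30.5336  70.7015 130.4468   0.0718  -8.1507] p [ 0.5252 -0.2565  0.4548] rpy [179.8894  -0.2658 162.0845] z [-0.0038  0.0033 -1.    ] az 139.4958529618264 F [-0.8191 -0.2863  0.4358] gap 0.08540398477522333 0.0
[[-0.9515  0.3076 -0.0038]
 [ 0.3076  0.9515  0.0033]
 [ 0.0046  0.0019 -1.    ]]
[0.0449 0.2374 0.2554]
```

play_rows(steps=[[[0,0,0,-0.118],[0,0,0,-0.118],[0,0,0,-0.117],[-0.004,0.024,0.02,0],[-0.004,0.024,0.02,0]]])

```text
time: 7.75
ee_pos: [0.5321, -0.2208, 0.4251]
tcp_rot: [179.9, -0.1, -178.1]
wrist_force: [0.9, 0.2, 0.9]
opening: 0.0853
grasp_force: 0.0
```

play_rows(steps=[[[-0.004,0.024,0.025,0],[-0.004,0.024,0.025,0],[-0.004,0.024,0.025,0],[-0.004,0.024,0.025,0],[-0.004,0.024,0.025,0]]])

```text
time: 8.17
ee_pos: [0.546, -0.0983, 0.3006]
tcp_rot: [179.8, -0.2, -178.0]
wrist_force: [0.7, -0.8, 0.2]
opening: 0.0852
grasp_force: 0.0
```

play_rows(steps=[[[-0.004,0.024,0.025,0],[-0.004,0.024,0.025,0],[-0.004,0.024,0.025,0],[0,0,0,0],[0,0,0,0]]])

```text
time: 8.58
ee_pos: [0.5549, -0.0259, 0.2259]
tcp_rot: [179.9, -0.4, -177.9]
wrist_force: [0.5, 0.1, 0.5]
opening: 0.0854
grasp_force: 0.0
```

```bash
python3 -c "
from st import *
p,M=st(); print(M.T@(np.array([.5545,-.016,.11])-p))
c=cam('side');t=cam('top');cv2.imwrite('pics/s2.png',cv2.resize(c['img'][60:300,180:460],None,fx=2.5,fy=2.5))
# tcp & rail projections
print(proj(c,[p,p-.019*M[:,2]]),proj(t,[p]))"
```

```text
t 8.58 q [-2.7308  6.0078 10.5826 94.945   0.1192 -4.8293] p [ 0.5549 -0.0259  0.2259] rpy [ 179.8501   -0.3589 -177.9014] z [-0.0064  0.0024 -1.    ] az 159.42200968295862 F [0.4829 0.1475 0.5421] gap 0.08544761956500241 0.0
[-0.0007  0.0096  0.1159]
[[320.2014 156.1844]
 [320.4286 148.3549]] [[309.2416 184.9326]]
```

View pics/s2.png

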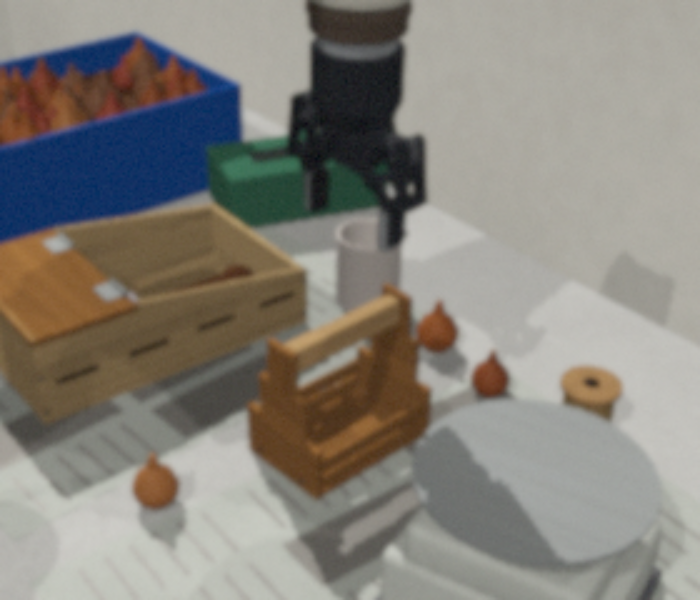

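The fingers straddle the rail at about (355,330) in the crop, with the mouth lined up across it. Now I'll shift 10 mm in y, go down 118 mm and close.

play_rows(steps=[[[0,0.005,0.012,0],[0,0.005,0.03,0],[0,0,0.03,0],[0,0,0.026,0],[0,0,0.02,0]]])

```text
time: 9.1
ee_pos: [0.555, -0.0178, 0.1094]
tcp_rot: [179.9, -0.1, -178.1]
wrist_force: [-0.0, 0.0, -0.9]
opening: 0.0856
grasp_force: 0.0
```

play_rows(steps=[[[0,0,0,0],[0,0,0,0],[0,0,0,0],[0,0,0,0],[0,0,0,0]]], gripper=0.0, squeeze=40)

```text
time: 9.52
ee_pos: [0.5558, -0.0169, 0.1123]
tcp_rot: [179.9, 0.1, -178.0]
wrist_force: [-0.6, 0.4, -1.0]
opening: 0.0255
grasp_force: 0.0
```

play_rows(steps=[[[0,0,0,0],[0,0,0,0],[0,0,0,0],[0,0,0,0],[0,0,0,0]]])

```text
time: 9.93
ee_pos: [0.5557, -0.0169, 0.112]
tcp_rot: [179.9, 0.1, -178.0]
wrist_force: [-0.1, -1.6, 6.8]
opening: 0.0175
grasp_force: 40.7
```

play_rows(steps=[[[0,0,-0.01,0],[0,0,-0.025,0],[0,0,-0.035,0],[0,0,-0.035,0],[0,0,-0.035,0]]])

```text
time: 10.35
ee_pos: [0.5545, -0.0168, 0.2523]
tcp_rot: [179.9, -0.1, -178.0]
wrist_force: [0.9, 0.6, -3.1]
opening: 0.0176
grasp_force: 39.5
```

play_rows(steps=[[[0,0,-0.03,0],[0,0,-0.02,0],[0.001,-0.012,0,0],[0.003,-0.025,0,0],[0.003,-0.025,0,0]]])

```text
time: 10.77
ee_pos: [0.5502, -0.0798, 0.2998]
tcp_rot: [179.9, -0.1, -177.9]
wrist_force: [-0.3, -0.4, -3.1]
opening: 0.0171
grasp_force: 39.5
```

play_rows(steps=[[[0.003,-0.025,0,0],[0.003,-0.025,0,0],[0.003,-0.025,0,0],[0.003,-0.025,0,0],[0.003,-0.025,0,0]]])

```text
time: 11.18
ee_pos: [0.5389, -0.2063, 0.2991]
tcp_rot: [179.8, -0.2, -178.0]
wrist_force: [0.5, 0.7, -2.0]
opening: 0.0173
grasp_force: 39.5
```

play_rows(steps=[[[0.003,-0.025,0,0],[0.002,-0.022,0,0],[0.001,-0.012,0,0],[0,-0.003,0,0],[0,0,0,0]]])

```text
time: 11.6
ee_pos: [0.5355, -0.2674, 0.2991]
tcp_rot: [179.8, -0.2, -178.1]
wrist_force: [0.6, 0.6, -3.2]
opening: 0.0178
grasp_force: 39.6
```

play_rows(steps=[[[0,0,0,0],[0,0,0,0],[0,0,0,0],[0,0,0,0],[0,0,0,0]]])

```text
time: 12.02
ee_pos: [0.5359, -0.2663, 0.3001]
tcp_rot: [179.9, -0.1, -178.0]
wrist_force: [-0.1, 0.4, -3.0]
opening: 0.0178
grasp_force: 39.6
```

```bash
python3 -c "
from st import *
p,M=st(); print(M.T@(np.array([.5375,-.267,.27])-p))
c=cam('side');t=cam('top')
a=cv2.resize(c['img'][130:350,290:490],None,fx=2,fy=2);b=cv2.resize(t['img'][90:310,300:500],None,fx=2,fy=2);cv2.imwrite('pics/s3.png',np.hstack([a,b]))"
```

```text
t 12.02 q [-26.4559  14.5389  28.791  104.3832   0.0789 -28.4794] p [ 0.5359 -0.2663  0.3001] rpy [ 179.8681   -0.0776 -177.9766] z [-0.0014  0.0023 -1.    ] az 122.51499565020521 F [-0.1002  0.3995 -2.9817] gap 0.01777700653329265 39.57458138465881
[-0.0016 -0.0009  0.0301]
```

View pics/s3.png

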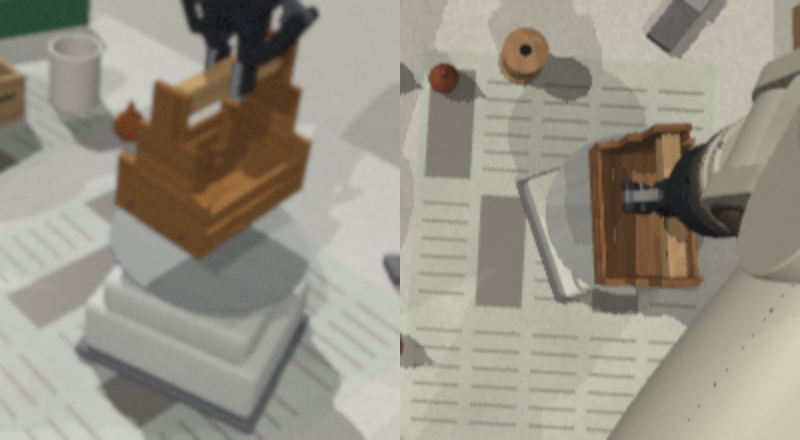

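The carrier hangs level over the pan. Its underside is at about z = 0.188, so it should touch at TCP z of about 0.248. I'll lower it fast and then slowly.

play_rows(steps=[[[-0.001,0,0.015,0],[0,0,0.015,0],[0,0,0.01,0],[0,0,0.005,0],[0,0,0.003,0]]])

```text
time: 12.53
ee_pos: [0.5365, -0.2666, 0.2512]
tcp_rot: [179.8, -0.1, -178.0]
wrist_force: [-0.4, 1.2, -2.4]
opening: 0.017
grasp_force: 39.5
```

play_rows(steps=[[[0,0,0.002,0],[0,0,0.002,0],[0,0,0.002,0],[0,0,0.002,0],[0,0,0.001,0]]])

```text
time: 12.95
ee_pos: [0.5368, -0.2668, 0.2432]
tcp_rot: [179.9, -0.1, -178.0]
wrist_force: [-0.7, 1.3, 0.1]
opening: 0.0175
grasp_force: 40.0
```

play_rows(steps=[[[0,0,0.001,0],[0,0,0.001,0],[0,0,0,0],[0,0,0,0],[0,0,0,0]]])

```text
time: 13.37
ee_pos: [0.5367, -0.2668, 0.241]
tcp_rot: [179.9, -0.1, -178.0]
wrist_force: [-0.2, 0.1, -0.1]
opening: 0.0173
grasp_force: 40.0
```

play_rows(steps=[[[0,0,0,0],[0,0,0,0],[0,0,0,0],[0,0,0,0],[0,0,0,0]]], gripper=0.06)

```text
time: 13.78
ee_pos: [0.5367, -0.2667, 0.2409]
tcp_rot: [179.9, -0.1, -178.0]
wrist_force: [-0.3, -0.2, -0.4]
opening: 0.0601
grasp_force: 0.0
```

play_rows(steps=[[[0,0,-0.01,0],[0,0,-0.02,0],[0,0,-0.03,0],[0,0,-0.03,0],[0,0,-0.03,0]]])

```text
time: 14.2
ee_pos: [0.5365, -0.2668, 0.3622]
tcp_rot: [179.9, -0.1, -178.0]
wrist_force: [0.2, -1.1, 0.8]
opening: 0.0602
grasp_force: 0.0
```

play_rows(steps=[[[0,0,0,0.085],[-0.001,0.035,0,0],[-0.001,0.035,0,0],[-0.001,0.035,0,0],[-0.001,0.035,0,0]]], gripper=0.0854)

```text
time: 14.62
ee_pos: [0.5478, -0.1261, 0.3612]
tcp_rot: [179.9, -0.1, 177.1]
wrist_force: [0.9, -0.1, 0.6]
opening: 0.0855
grasp_force: 0.0
```

play_rows(steps=[[[-0.001,0.035,0,0],[-0.001,0.035,0,0],[-0.001,0.035,0,0],[-0.001,0.035,0,0],[-0.001,0.035,0,0]]])

```text
time: 15.03
ee_pos: [0.5616, 0.0489, 0.3618]
tcp_rot: [179.9, -0.1, 177.1]
wrist_force: [1.6, 0.4, -0.2]
opening: 0.0857
grasp_force: 0.0
```

```bash
python3 - <<'E'
from st import *
p,M=st(); print(M.T@(np.array([.5735,.2573,.25])-p))
c=cam('side');t=cam('top')
a=cv2.resize(c['img'][130:350,160:450],None,fx=1.3,fy=1.3);b=cv2.resize(t['img'][130:290,130:470],None,fx=2.3,fy=2.3);cv2.imwrite('pics/s4.png',b)
# rim of tote on pan: predicted pixels
for z in (.14+.128,):
    print(proj(t,[[.5365,-.267,.268]]))
# scoop dark handle mask
hsv=cv2.cvtColor(t["img"],cv2.COLOR_BGR2HSV);m=cv2.inRange(hsv,(0,60,20),(20,255,95));m2=np.zeros_like(m);m2[150:210,190:220]=m[150:210,190:220]
n,_,s,ce=cv2.connectedComponentsWithStats(m2);k=1+s[1:,4].argmax();print(s[k],ce[k],onz(t,[ce[k]],.029))
E
```

```text
t 15.03 q [  4.9025  12.8817  34.1128 111.2937   0.1392   7.8035] p [0.5616 0.0489 0.3618] rpy [179.8706  -0.0808 177.099 ] z [-0.0013  0.0023 -1.    ] az 119.08521920620062 F [ 1.646   0.3528 -0.2105] gap 0.08565980369300118 0.0
[-0.0015  0.2085  0.1122]
[[429.1084 192.9112]]Traceback (most recent call last):
  File "<stdin>", line 10, in <module>
ValueError: attempt to get argmax of an empty sequence
```

View pics/s4.png

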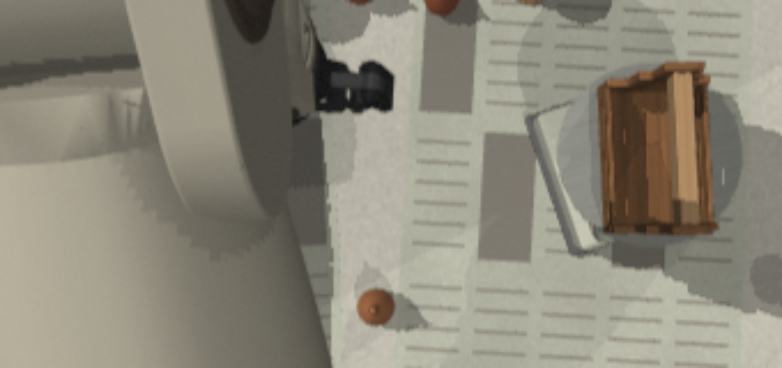

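The carrier stands centred on the pan, with its rail at picture (428,193) against a predicted (429,193). Next is the scoop.

play_rows(steps=[[[0,0.035,0,0],[0,0.035,0,0],[0,0.035,0.01,0],[0,0.035,0.02,0],[0,0.035,0.02,0]]])

```text
time: 15.55
ee_pos: [0.5709, 0.2232, 0.312]
tcp_rot: [179.8, 0.0, 177.1]
wrist_force: [0.4, -0.8, -0.9]
opening: 0.0855
grasp_force: 0.0
```

play_rows(steps=[[[-0.001,0.025,0.025,0],[0,0.009,0.035,0],[0,0,0.035,0],[0,0,0.035,0],[0,0,0,0]]])

```text
time: 15.97
ee_pos: [0.57, 0.2548, 0.1734]
tcp_rot: [-179.8, -0.7, 177.1]
wrist_force: [-0.6, -1.0, -1.0]
opening: 0.0855
grasp_force: 0.0
```

```bash
python3 - <<'E'
from st import *
p,M=st(); print(M.T@(np.array([.5735,.2573,.014])-p))
c=cam('side')
a=cv2.resize(c['img'][70:250,130:350],None,fx=3,fy=3);cv2.imwrite('pics/s5.png',a)
E
```

```text
t 15.97 q [24.0116 15.3557 15.518  90.9057  0.1506 26.8927] p [0.57   0.2548 0.1734] rpy [-179.798    -0.7311  177.1166] z [-0.0129 -0.0029 -0.9999] az -167.43947676933422 F [-0.642  -0.9993 -0.9668] gap 0.08554774412851814 0.0
[-0.0054  0.0033  0.1593]
```

View pics/s5.png

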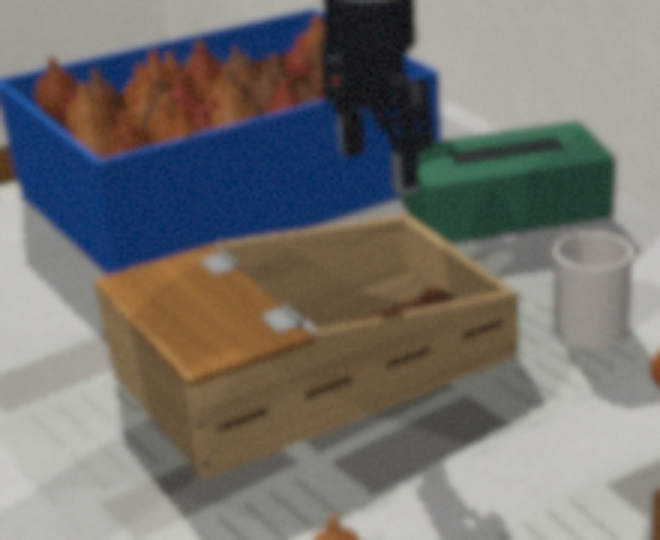

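The fingers are over the mouth and the handle shows at (420,300) in the crop. Now descending.

play_rows(steps=[[[-0.001,0.001,0.03,0],[0,0.001,0.035,0],[0,0,0.03,0],[0,0,0.02,0],[0,0,0,0]]])

```text
time: 16.43
ee_pos: [0.5737, 0.2577, 0.0656]
tcp_rot: [180.0, -0.2, 177.1]
wrist_force: [-1.7, -0.5, 0.4]
opening: 0.0854
grasp_force: 0.0
```

```bash
python3 - <<'E'
from st import *
p,M=st(); print(M.T@(np.array([.5735,.2573,.014])-p))
E
```

```text
t 16.43 q [24.1202 15.8797  4.2594 78.5783  0.1562 27.0543] p [0.5737 0.2577 0.0656] rpy [179.9512  -0.248  177.0657] z [-0.0043  0.0011 -1.    ] az 165.93447313313524 F [-1.6988 -0.5172  0.4036] gap 0.08537684092565005 0.0
[-0.0001 -0.0005  0.0516]
```

play_rows(steps=[[[0,0,0.02,0],[0,0,0.015,0],[0,0,0.01,0],[0,0,0.004,0],[0,0,0,0]]])

```text
time: 16.85
ee_pos: [0.5747, 0.259, 0.0194]
tcp_rot: [179.8, -0.0, 177.1]
wrist_force: [0.6, 2.0, -0.3]
opening: 0.0856
grasp_force: 0.0
```

play_rows(steps=[[[0,0,0,0],[0,0,0,0],[0,0,0,0],[0,0,0,0],[0,0,0,0]]], gripper=0.0, squeeze=20)

```text
time: 17.27
ee_pos: [0.5741, 0.2586, 0.0185]
tcp_rot: [179.9, -0.1, 177.1]
wrist_force: [-0.3, -1.1, 1.1]
opening: 0.0257
grasp_force: 0.3
```

play_rows(steps=[[[0,0,0,0],[0,0,0,0],[0,0,0,0],[0,0,0,0],[0,0,0,0]]])

```text
time: 17.68
ee_pos: [0.574, 0.2585, 0.0184]
tcp_rot: [179.9, -0.1, 177.1]
wrist_force: [-0.2, -1.3, 5.2]
opening: 0.0216
grasp_force: 19.6
```

Gripped at 21.6 mm. I'll lift slowly by about 45 mm and look.

play_rows(steps=[[[0,0,-0.006,0],[0,0,-0.01,0],[0,0,-0.01,0],[0,0,-0.01,0],[0,0,-0.01,0]]])

```text
time: 18.1
ee_pos: [0.5741, 0.2585, 0.0654]
tcp_rot: [179.9, -0.1, 177.1]
wrist_force: [0.9, 0.5, -2.2]
opening: 0.0217
grasp_force: 19.8
```

```bash
python3 - <<'E'
from st import *
p,M=st()
c=cam('side');t=cam('top')
a=cv2.resize(c['img'][90:240,150:310],(533,500),interpolation=cv2.INTER_CUBIC);cv2.imwrite('pics/s6.png',a)
E
```

```text
t 18.1 q [24.1712 15.7852  4.1184 78.3348  0.1608 27.0674] p [0.5741 0.2585 0.0654] rpy [179.8576  -0.0747 177.1039] z [-0.0012  0.0025 -1.    ] az 114.7628870082837 F [ 0.8526  0.4869 -2.2339] gap 0.0216782938055181 19.769999384880066
```

View pics/s6.png

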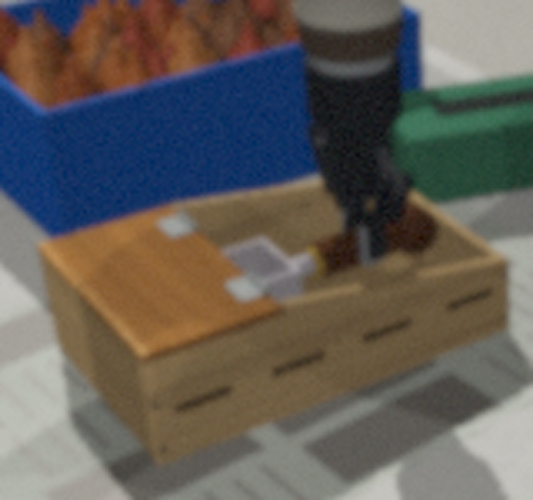

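The scoop is in the grip with its bowl by the board edge (about (270,270) in the crop), and the bin is in place. I'll keep lifting so that the board edge turns the scoop, watching the force.

play_rows(steps=[[[0,0,-0.004,0],[0,0,-0.004,0],[0,0,-0.004,0],[0,0,-0.004,0],[0,0,-0.004,0]]])

```text
time: 18.62
ee_pos: [0.5737, 0.2583, 0.084]
tcp_rot: [179.9, -0.1, 177.1]
wrist_force: [0.0, -0.5, -2.7]
opening: 0.0215
grasp_force: 19.7
```

play_rows(steps=[[[0,0,-0.004,0],[0,0,-0.004,0],[0,0,-0.004,0],[0,0,-0.004,0],[0,0,-0.004,0]]])

```text
time: 19.03
ee_pos: [0.574, 0.2584, 0.1044]
tcp_rot: [179.9, -0.1, 177.1]
wrist_force: [-0.5, 0.0, -2.7]
opening: 0.022
grasp_force: 19.8
```

play_rows(steps=[[[-0.001,0,-0.004,0],[-0.001,0,-0.004,0],[-0.001,0,-0.004,0],[-0.001,0,-0.004,0],[-0.001,0,-0.004,0]]])

```text
time: 19.45
ee_pos: [0.5792, 0.2581, 0.1244]
tcp_rot: [179.9, -0.1, 177.1]
wrist_force: [1.1, 0.7, -3.6]
opening: 0.0214
grasp_force: 19.9
```

```bash
python3 - <<'E'
from st import *
p,M=st()
t=cam('top');c=cam('side')
cv2.imwrite('pics/t7.png',t['img']);cv2.imwrite('pics/s7.png',c['img'])
# bin board colour extents in side image: compare with start
o=cv2.imread('pics/side0.png');n=c['img']
d=cv2.absdiff(o,n).max(2); print("diff in near bin-corner region",(d[165:225,165:225]>40).sum())
# predicted butt & ball for tilts
G=p+np.array([-.0,0,.011])
ax=lambda a:np.array([np.cos(a)*.9987,-.0506*np.cos(a),np.sin(a)])
for a in (0,10,20,27,35): print(a,proj(c,[G+.050*ax(np.radians(a))]), proj(c,[G-.044*ax(np.radians(a))]))
hsv=cv2.cvtColor(n,cv2.COLOR_BGR2HSV);m=cv2.inRange(hsv,(0,70,15),(15,255,95))
m[:, :230]=0;m[:,300:]=0;m[:120]=0;m[190:]=0
k,_,s,ce=cv2.connectedComponentsWithStats(m);print([(s[i],ce[i]) for i in range(1,k) if s[i,4]>15])
E
```

```text
t 19.45 q [23.9444 15.8015 10.6601 84.8912  0.1585 26.8433] p [0.5792 0.2581 0.1244] rpy [179.8732  -0.1006 177.1012] z [-0.0016  0.0023 -1.    ] az 125.53969696189769 F [ 1.0823  0.6688 -3.5587] gap 0.021371685877227035 19.912755489349365
diff in near bin-corner region 28
0 [[274.762  138.1256]] [[244.7216 147.2376]]
10 [[274.4043 135.3475]] [[245.1653 149.7242]]
20 [[273.5831 132.7699]] [[246.0326 151.98  ]]
27 [[272.7412 131.1272]] [[246.8747 153.3851]]
35 [[271.5238 129.4498]] [[248.053 154.786]]
[(array([265, 126,  16,  20, 129], dtype=int32), array([273.1938, 134.2868])), (array([246, 139,  14,  18, 112], dtype=int32), array([252.9554, 148.1161]))]
```

The board edge has turned the scoop to about 20°, the force is only about 3.6 N, and the bin corner looks unchanged. Now I'll draw it out along the slant, handle first.

play_rows(steps=[[[-0.006,0,-0.004,0],[-0.006,0,-0.004,0],[-0.006,0,-0.004,0],[-0.006,0,-0.004,0],[-0.006,0,-0.004,0]]])

```text
time: 19.97
ee_pos: [0.6099, 0.2564, 0.1443]
tcp_rot: [179.9, -0.1, 177.1]
wrist_force: [1.6, 0.3, -2.3]
opening: 0.0216
grasp_force: 20.1
```

play_rows(steps=[[[-0.006,0,-0.004,0],[-0.006,0,-0.004,0],[-0.006,0,-0.004,0],[-0.006,0,-0.004,0],[-0.006,0,-0.004,0]]])

```text
time: 20.38
ee_pos: [0.6399, 0.2548, 0.1643]
tcp_rot: [179.9, -0.1, 177.1]
wrist_force: [0.3, -0.9, -0.7]
opening: 0.0217
grasp_force: 20.1
```

play_rows(steps=[[[-0.006,0,-0.004,0],[-0.006,0,-0.004,0],[-0.006,0,-0.004,0],[-0.006,0,-0.004,0],[-0.003,0,-0.004,0]]])

```text
time: 20.8
ee_pos: [0.667, 0.2533, 0.1839]
tcp_rot: [179.9, -0.1, 177.1]
wrist_force: [0.1, -0.0, -1.3]
opening: 0.0217
grasp_force: 20.1
```

```bash
python3 - <<'E'
from st import *
p,M=st()
t=cam('top');c=cam('side')
a=cv2.resize(c['img'][60:240,140:340],(555,500),interpolation=cv2.INTER_CUBIC)
b=t['img'][60:300,130:370];b=cv2.resize(b,(240,500)) if 0 else b
pad=np.zeros((500,240,3),np.uint8);pad[:240]=b
cv2.imwrite('pics/s8.png',np.hstack([a,pad]))
E
```

```text
t 20.8 q [20.7339 28.5247 33.8524 95.372   0.1579 23.6501] p [0.667  0.2533 0.1839] rpy [179.8732  -0.1039 177.0838] z [-0.0017  0.0023 -1.    ] az 126.41339261597632 F [ 0.0513 -0.0112 -1.2697] gap 0.02168737665023338 20.08991628885269
```

View pics/s8.png

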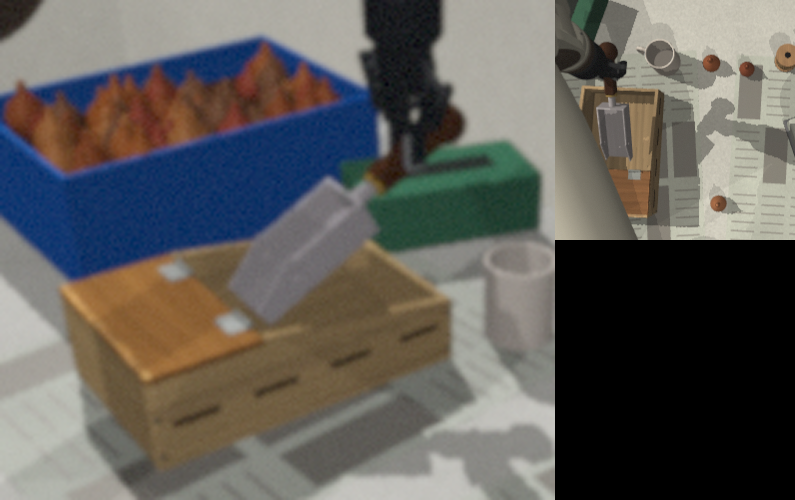

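The top inset and side view show the bowl wholly clear of the board edge, slanting about 30–35°, with the bin in place. Now straight up, then up and inward to stay within reach.

play_rows(steps=[[[0,0,-0.008,0],[0,0,-0.014,0],[0,0,-0.014,0],[0,0,-0.014,0],[0,0,-0.014,0]]], squeeze=30)

```text
time: 21.32
ee_pos: [0.6657, 0.2534, 0.2491]
tcp_rot: [179.9, -0.1, 177.1]
wrist_force: [-0.2, 0.4, -1.2]
opening: 0.0214
grasp_force: 34.1
```

play_rows(steps=[[[0.005,0,-0.014,0],[0.01,0,-0.014,0],[0.01,0,-0.014,0],[0.01,0,-0.014,0],[0.01,0,-0.014,0]]])

```text
time: 21.73
ee_pos: [0.6199, 0.2556, 0.3196]
tcp_rot: [179.9, -0.1, 177.1]
wrist_force: [-0.6, -0.2, -1.4]
opening: 0.0212
grasp_force: 34.1
```

play_rows(steps=[[[0.01,0,-0.014,0],[0.01,0,-0.014,0],[0.01,0,-0.014,0],[0.01,0,-0.014,0],[0.01,0,-0.012,0]]])

```text
time: 22.15
ee_pos: [0.5699, 0.2579, 0.3881]
tcp_rot: [179.8, -0.0, 177.1]
wrist_force: [-0.8, -0.9, -0.4]
opening: 0.0214
grasp_force: 34.1
```

play_rows(steps=[[[0.005,0,-0.008,0],[0,0,-0.004,0],[0,0,0,0],[0,0,0,0],[0,0,0,0]]])

```text
time: 22.57
ee_pos: [0.5666, 0.2582, 0.3973]
tcp_rot: [179.9, -0.2, 177.1]
wrist_force: [-0.3, -1.0, -1.5]
opening: 0.021
grasp_force: 34.1
```

```bash
python3 - <<'E'
from st import *
p,M=st()
t=cam('top');c=cam('side');cv2.imwrite('pics/t9.png',t['img']);cv2.imwrite('pics/s9.png',c['img'])
o=cv2.imread('pics/side0.png')
d=(cv2.absdiff(o,c['img']).max(2)>40)
for n,r in (("bin near",(165,225,165,300)),("mug",(145,180,312,345)),("bulb3",(240,268,230,255)),("twine",(205,222,402,430)),("bulbs12",(175,222,345,388))): print(n,d[r[0]:r[1],r[2]:r[3]].mean())
a=cv2.resize(c['img'][30:350,120:460],(531,500));b=t['img'][70:300,120:380];pad=np.zeros((500,260,3),np.uint8);pad[:230]=b
cv2.imwrite('pics/s10.png',np.hstack([a,pad]))
E
```

```text
t 22.57 q [ 24.4209  27.5963  58.0862 120.5793   0.1593  27.3171] p [0.5666 0.2582 0.3973] rpy [179.8995  -0.1525 177.1038] z [-0.0026  0.0019 -1.    ] az 143.7138495493646 F [-0.3311 -1.0041 -1.5469] gap 0.021019108367256473 34.1086345911026
bin near 0.052592592592592594
mug 0.0329004329004329
bulb3 0.0
twine 0.9012605042016807
bulbs12 0.24740227610094012
```

```bash
python3 - <<'E'
from st import *
a=cv2.imread('pics/top0.png');b=cv2.imread('pics/t9.png')
d=cv2.absdiff(a,b).max(2)>40
for n,(x,y,r) in dict(b1=(286,123,9),b2=(321,128,9),b3=(293,264,9),mug=(236,113,16),twine=(362,117,13)).items(): print(n,d[y-r:y+r,x-r:x+r].mean())
# rail light colour mask on pan
t=cam('top');hsv=cv2.cvtColor(b,cv2.COLOR_BGR2HSV)
m=cv2.inRange(hsv,(8,60,140),(25,170,255));m[:,:395]=0;m[:,460:]=0;m[:150]=0;m[245:]=0
k,_,s,ce=cv2.connectedComponentsWithStats(m);i=1+s[1:,4].argmax();print(s[i],ce[i],onz(t,[ce[i]],.268))
# bin right-hand edge: diff near its corners
for n,(x,y) in dict(farR=(234,150),nearR=(223,277),edgeR=(226,230)).items(): print(n,d[y-6:y+6,x-6:x+6].mean())
# side: bowl (grey) vs wall
c=cam('side');p,M=st();G=p+np.array([0,0,.011])
ax=lambda q:np.array([np.cos(q)*.9987,-.0506*np.cos(q),np.sin(q)])
for q in (20,30,40,50): print(q,proj(c,[G+.050*ax(np.radians(q)),G-.21*ax(np.radians(q))]).ravel(), (G-.21*ax(np.radians(q))-.03)[2])
h=cv2.cvtColor(c['img'],cv2.COLOR_BGR2HSV);o=cv2.imread('pics/side0.png')
df=(cv2.absdiff(o,c['img']).max(2)>30).astype(np.uint8)
m=cv2.inRange(h,(0,70,15),(15,255,95))&(df*255);m[110:]=0;k,_,s,ce=cv2.connectedComponentsWithStats(m);print([(s[i],ce[i]) for i in range(1,k) if s[i,4]>20])
df[:,:150]=0;df[:,300:]=0;print("lowest changed row by col",[(x,int(np.where(df[:200,x])[0].max()) if df[:200,x].any() else 0) for x in range(180,260,8)])
E
```

```text
b1 0.0
b2 0.0
b3 0.0
mug 0.0
twine 0.0
[423 161  11  67 558] [427.8961 194.3226] [[ 0.5337 -0.2646  0.268 ]]
farR 0.0
nearR 0.0
edgeR 0.1111111111111111
t 22.77 q [ 24.4135  27.5928  58.1008 120.5974   0.1604  27.3173] p [0.5666 0.258  0.3975] rpy [179.8985  -0.153  177.0962] z [-0.0026  0.0019 -1.    ] az 143.54517393957602 F [ 0.2935  0.4587 -1.1637] gap 0.02086718114600742 34.108330607414246
20 [264.5009  29.3778 171.2859  86.1422] 0.30667147087021984
30 [262.979   26.086  180.4238  99.0012] 0.2734957009686103
40 [260.9713  23.1656 191.127  109.3675] 0.24351030293443712
50 [258.5295  20.7121 202.9447 117.1167] 0.21762636791362494
[(array([137,   0,  10,   7,  21], dtype=int32), array([140.5238,   3.1905])), (array([91,  2,  7, 10, 30], dtype=int32), array([93.7,  6.4])), (array([110,   6,   9,   7,  22], dtype=int32), array([113.3182,   8.3182])), (array([255,  20,  17,  21, 225], dtype=int32), array([263.1111,  29.8133])), (array([89, 28, 10, 13, 30], dtype=int32), array([94.1667, 33.4   ])), (array([232,  35,  16,  20, 137], dtype=int32), array([240.4745,  45.6934])), (array([138,  41,   9,  13,  29], dtype=int32), array([142.5517,  47.8276])), (array([135,  49,   8,  13,  27], dtype=int32), array([138.2963,  55.8889])), (array([116,  52,   9,  10,  23], dtype=int32), array([119.2609,  56.4348]))]
lowest changed row by col [(180, 103), (188, 113), (196, 104), (204, 109), (212, 91), (220, 85), (228, 78), (236, 57), (244, 53), (252, 141)]
```

The bulbs, mug, twine and bin are unmoved, the carrier is centred, and the scoop's lip is at about z = 0.27. Handing in.

```bash
python3 -c "
from workcell import bot
print(bot.job_done())"
```

```text
the job is handed in; nothing more can be done
None
```

The job is handed in (no verdict came back): the carrier stands within about 4 mm of the pan's centre, and the scoop is held still by its handle with its lip about 17 cm above the bin's top. The bin, bulbs, mug and twine showed no movement in the last camera check.

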